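# Fold back the bifold door of a tool cubby and bring out the spare-blade carton

## Task

First fold the little blue bifold door of the grey cubby right back, pushing it at its fold hinge until the two leaves have collapsed along the track to the stop. Then bring the small cream carton with the blue band out through the open doorway and leave it standing upright on the green table in front of the cubby, wholly beyond the reach of the folded leaves. Leave the door folded back and do not disturb the other things on the table.

Things in the scene. Friction and masses are not known exactly. Their poses are not given: they have to be found in the camera images.
- cubby: Fixed low grey cubby, 152 x 210 x 64 mm high. Origin: on the table under the middle of the door track. Its x points from the doorway into the cubby (so -x is in front, roughly world +y); its y runs along the track toward the jamb on which the door pivots, the one farther from the robot; z up. Floor plate 4 mm thick, x = -11 to 141 mm. Side walls' inner faces at y = +-100, back wall's at x = 135 mm.
- roof_edge (a point): Middle of the front edge of the cubby's roof, 61 mm above the table, at cubby x = 81 mm, y = 0. The roof is 6 mm thick (underside 58, top 64 mm above the table) and covers the cubby from here to its back wall; between the doorway (x = 0) and this edge the cubby is open above.
- door (a joint): Angle (rad) of the first leaf out of the track line: 0 = shut flat, 1.40 = stop, folded right back; starts partly ajar. Two blue leaves with aluminium rims, 95 mm between hinge axes, 7 mm thick, tops 64 mm above the table. The second leaf's far end runs on the track (a roller at cubby x = 0, y = 95 - 190 cos(angle) mm). Light friction holds the door where it is left; no spring.
- pivot (a point): On the table, on the first leaf's fixed vertical pivot axis, at cubby x = 0, y = 95 mm. The fold hinge with its knob moves about this axis on an arc of 95 mm radius, out to the front: at cubby x = -95 sin(angle), y = 95 - 95 cos(angle) mm.
- knob (a point): Middle of the upright round black knob on top of the door's fold hinge: 14 mm in diameter (17 mm at its head), from 66 to 106 mm above the table; this point is 84 mm above it. About 0.5 N moves it along its arc. It can be pushed, or held from above with the fingertips above the leaves' tops (64 mm); it turns with the first leaf.
- carton: Loose cream printed carton with a blue band, 35 (x) x 75 (y) x 45 (z) mm, about 0.08 to 0.15 kg. Origin: centre of its underside. Starts standing on the cubby's floor plate, its long (y) axis pointing roughly in and out of the cubby, rear end under the roof, the front 45 to 65 mm open above; can be gripped there across its 35 mm width.
- stamp: Bystander: hand stamp with a brown turned handle, 27 x 40 x 74 mm, standing; origin under its centre.
- wash_bottle: Bystander: white squeeze bottle with red cap and spout, 62 x 84 x 185 mm; origin under its centre.
- pads_carton: Bystander: larger cream carton with a red-brown band, 45 x 85 x 60 mm; origin under its centre.
- marker: Bystander: red and white felt marker lying, 20 x 130 x 18 mm; origin under its centre.
Things that resemble listed ones, but are neither listed nor needed, are in the scene too. What is shaped like the carton but purple is not meant.

How it is judged:
By the outcome, as a careful person would: the job done as asked, in the order asked, and still so for the second after the job is handed in, with the robot touching nothing.
It also fails if it takes over 48 s, if anything falls off the work surface, if the arm or the gripper's body presses on something with over 40 N, if the wrist force passes 120 N, or if a joint passes its speed limit or range.

## Robot

A 6-joint arm with a two-finger parallel gripper is mounted at the origin on a cart in front of the work surface, level with it; the furniture and walls round the work are solid. World frame = base frame: x ahead of the robot, y to its left, z up, the work surface at z = 0. Lengths are in m, angles in degrees, forces in N, time in s.
With the tool pointing down it reaches from about 0.25 to 0.725 m from the base axis. Payload 9.7 kg.
Tool frame: the origin (TCP) lies on the centre line of the jaws, within the pads' length; the fingertips stand tip_reach ahead of it and the grasp point (between the pads) lies 2 mm behind it (tip_reach is the distance from the TCP to the fingertips, in m); z points along the fingers, y is the direction in which the jaws open and shut (so a half turn about z gives the same grasp; the last joint's range is limited). The gripper opens to 85 mm and grips with 20 to 120 N. Pads are 22 mm wide; open, the fingers measure 114 mm over their backs; the gripper's body (76 mm by 85 mm) begins 54 mm behind the grasp point. The pads swing forward as they close: fully open they stand 13 mm farther back than shut.
Start: joints at [-64.515, 4.979, 10.078, 95.1, 0, 90], TCP at [0.237, -0.496, 0.248] pointing down, gripper open.
Joint ranges: [-179.16, 179.16], [-48.56, 103.87], [-65.8, 70.77], [-126.05, 130.52], [-82.76, 87.17], [-180, 180]. Speed limits (degrees/s): [127.2, 127.2, 147.25, 180, 180, 180].

## Interface

Orientations are given as [roll, pitch, yaw] about the fixed x, y, z axes, in that order (R = Rz(yaw) Ry(pitch) Rx(roll)).
In Python, from workcell import get_obs, camera, calibration, job_done, tip_reach gives the robot as it stands.
- The arm moves only by the tool apply_moves, never from a script. Its argument "rows" is a list of rows, each a list of 7 numbers: the shift along the world's x, y, z in mm, then the turn, a rotation vector about the world's x, y, z in degrees, then the closure, from 0 (fully open) to 1 (shut). A call has 1 to 20 rows; each row shifts and turns the commanded pose from where the row before left it; what a row does not reach is not made up. A row lasts 1/8 s, in which the tool goes at most 62.5 mm and 10.7 degrees, less where a joint would pass 70% of its speed; a pose out of reach is approached as far as the arm can. A call with a gripper value outside its range is refused whole. The fingers move at their own pace and stop on an object; "grip_force" is the grip in N (left out, the last holds). Time passes only in rows, so rows that do not move let the fingers close. It gives the time, the measured TCP pose, the force and the opening at its end, in the units of the state.
- get_obs(): the state, without advancing time (a new reading comes with each control period).
- camera(name): name is "side" or "top" or "wrist"; returns the picture (480x640x3 uint8, red, green, blue); there is no depth.
- calibration(name): a dict with "intrinsics" (3x3 intrinsics, pixels), "dist" ([k1, k2, p1, p2, k3] as OpenCV has them; the pictures are not rectified), "T" (4x4, takes a point from camera to world coordinates); the wrist camera has in their place "mount" (4x4, takes a point from camera to tool coordinates, whose origin is the TCP and whose axes are the flange's). Camera axes: x right, y down, z forward; pixel columns grow to the right and rows downward; lengths in m; the calibration is good to about 2 mm. A picture is of the moment at which its call begins: read the wrist's pose just before it. calibration takes no time and is no camera call.
- job_done(): hands the job in, once; it reports no verdict.
The state is a dict: "time": time; "q": joint angles; "qd": joint speeds; "joint_efforts": joint torques, N m; "ee_pos": TCP position; "tcp_rot": TCP orientation; "wrist_force": force on the tool from outside, world axes, zero at the start; "torque": the same for the moment, N m; "opening": finger opening in m.
Only numpy, scipy, OpenCV 4.12 (cv2) and the standard library are available. Lean on these libraries where they do the work, as an engineer would, in place of code of your own. Each camera call takes 0.05 s, during which the arm holds its last target.

## Working session

There is one attempt and no reset: what is moved stays moved. The work goes in short steps, Python scripts to look and compute and a tool call to move; the robot and the scene stay as the last step left them, time stands still between calls to the robot, and variables do not carry over. Pictures are saved under pics/ and viewed, and the job is handed in when it is done.

Besides the shell and the picture viewer there is one more tool, called as a command line: name --pt "numbers of a row" for each row, then --argument value for the rest. apply_moves: Moves the arm, as the interface text tells. Its arguments: {"type":"object","properties":{"rows":{"type":"array","items":{"type":"array","items":{"type":"number"}}},"grip_force":{"type":"number"}},"required":["rows"]}

```bash
ls; mkdir -p pics
python3 - <<'E'
from workcell import *
import cv2
print(get_obs(), tip_reach)
for n in("side","top","wrist"):
    c=calibration(n); print(n,c)
    cv2.imwrite(f"pics/{n}0.png",camera(n)[:,:,::-1])
E
```

```text
pics
{'time': 0.0, 'q': array([-6.45155846e+01,  5.01003756e+00,  1.00338382e+01,  9.50991439e+01,
        1.45272502e-05,  8.99989384e+01]), 'qd': array([-0.0573196 , -0.01770812, -0.01213229, -0.01102094,  0.08672899,
       -0.06194197]), 'joint_efforts': array([ 1.25582017e-03, -5.20383167e+01,  4.64807475e+01,  1.61452655e-02,
        1.11858000e-05,  2.44199285e-06]), 'ee_pos': array([ 0.2365562 , -0.49629759,  0.24758773]), 'tcp_rot': array([-1.79924657e+02, -1.59231628e-05,  2.54854769e+01]), 'wrist_force': array([-0.50691635, -0.27328051, -0.02871195]), 'torque': array([-0.02991703,  0.01260574, -0.03350142]), 'opening': 0.08537476864550919} 0.017
side {'intrinsics': array([[587.55899532,   0.        , 320.06419621],
       [  0.        , 587.55899532, 247.40661827],
       [  0.        ,   0.        ,   1.        ]]), 'dist': array([-0.08868632,  0.        ,  0.        ,  0.        ,  0.        ]), 'T': array([[-0.98640097, -0.11119912,  0.12102843,  0.3203891 ],
       [-0.16332244,  0.58069091, -0.79757372,  1.16347484],
       [ 0.01840939, -0.80649415, -0.59095539,  0.9
[... 488 characters left out ...]
, -0.98925788,  1.46606756],
       [ 0.        ,  0.        ,  0.        ,  1.        ]])}
wrist {'intrinsics': array([[411.4080185 ,   0.        , 323.19570862],
       [  0.        , 411.4080185 , 230.61981519],
       [  0.        ,   0.        ,   1.        ]]), 'dist': array([-0.07285076,  0.        ,  0.        ,  0.        ,  0.        ]), 'mount': array([[ 7.40802972e-04, -9.52510312e-01, -3.04505430e-01,
         7.72119788e-02],
       [ 9.99999702e-01,  6.39427977e-04,  4.32639277e-04,
        -1.09554665e-03],
       [-2.17384082e-04, -3.04505659e-01,  9.52510502e-01,
        -1.26597888e-01],
       [ 0.00000000e+00,  0.00000000e+00,  0.00000000e+00,
         1.00000000e+00]])}
```

View pics/side0.png

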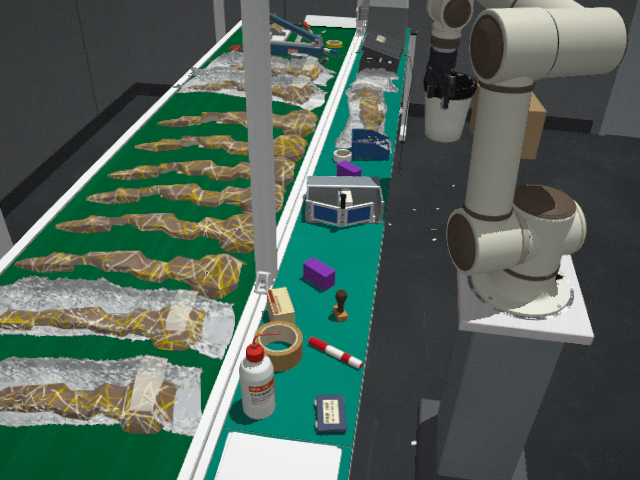

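View pics/top0.png

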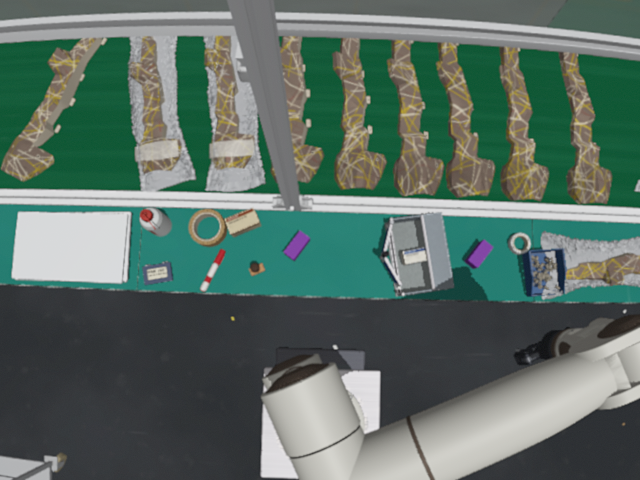

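View pics/wrist0.png

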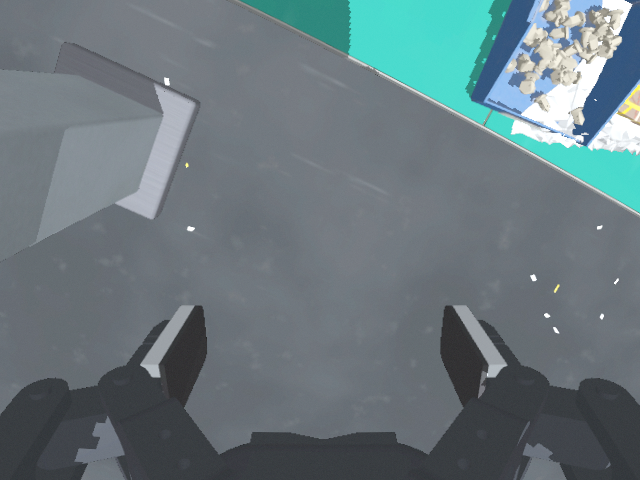

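```bash
cat > h.py <<'E'
import numpy as np, cv2
from workcell import *
from scipy.spatial.transform import Rotation as R
def cam(n,obs=None):
    c=calibration(n)
    if n=="wrist":
        T=np.eye(4);T[:3,:3]=R.from_euler('xyz',obs['tcp_rot'],degrees=True).as_matrix();T[:3,3]=obs['ee_pos']
        return c['intrinsics'],c['dist'],T@c['mount']
    return c['intrinsics'],c['dist'],c['T']
def pix2plane(n,uv,z,obs=None):
    K,d,T=cam(n,obs)
    p=cv2.undistortPoints(np.array(uv,float).reshape(-1,1,2),K,d).reshape(-1,2)
    r=np.c_[p,np.ones(len(p))]@T[:3,:3].T
    o=T[:3,3]; z=np.broadcast_to(np.asarray(z,float),len(p))
    return o+r*((z-o[2])/r[:,2])[:,None]
def proj(n,P,obs=None):
    K,d,T=cam(n,obs); Ti=np.linalg.inv(T)
    return cv2.projectPoints(np.array(P,float).reshape(-1,1,3),cv2.Rodrigues(Ti[:3,:3])[0],Ti[:3,3],K,d)[0].reshape(-1,2)
E
python3 - <<'E'
import cv2
a=cv2.imread('pics/top0.png')[195:310,360:480]
cv2.imwrite('pics/topc.png',cv2.resize(a,None,fx=5,fy=5,interpolation=cv2.INTER_CUBIC))
a=cv2.imread('pics/side0.png')[165:240,290:400]
cv2.imwrite('pics/sidec.png',cv2.resize(a,None,fx=7,fy=7,interpolation=cv2.INTER_CUBIC))
E
```

```text
(no output)
```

View pics/topc.png

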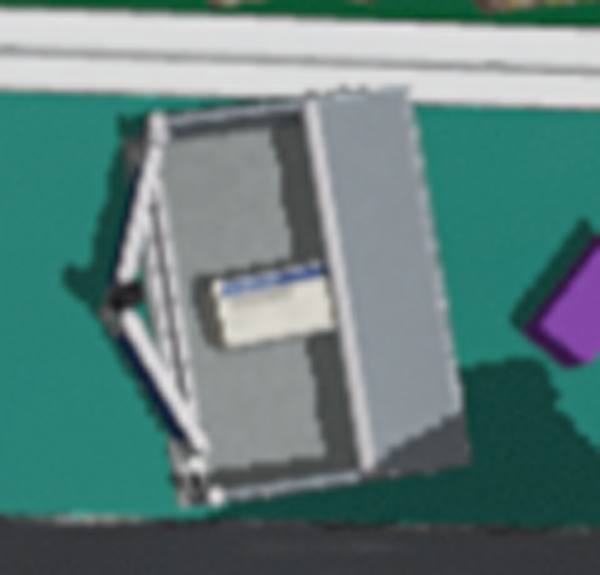

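View pics/sidec.png

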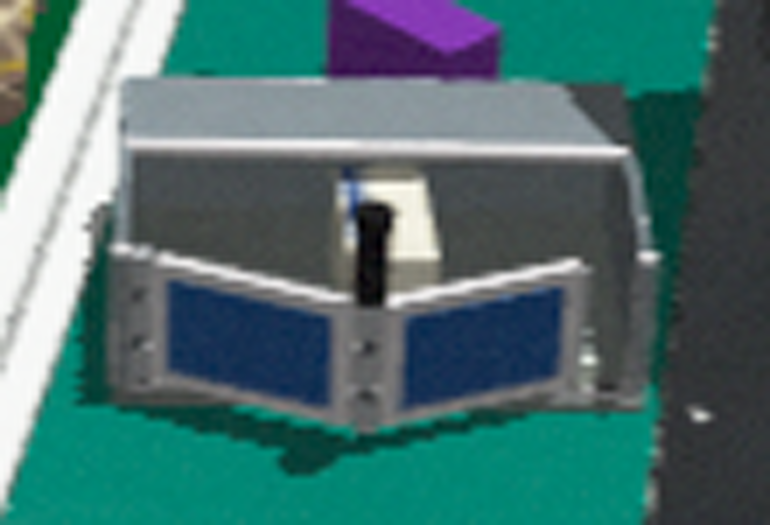

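Run:
```python
from h import *
np.set_printoptions(precision=4,suppress=True)
def t(p): return [[360+x/5,195+y/5] for x,y in p]
def s(p): return [[290+x/7,165+y/7] for x,y in p]
a=pix2plane('top',t([(305,98),(367,472),(408,90),(468,463),(158,118)]),.064);print('roof FL,FR,BL,BR, pivot\n',a)
f=a[0]-a[1];print(np.linalg.norm(f[:2]),np.linalg.norm(a[2]-a[0]), 'ydir ang',np.degrees(np.arctan2(f[1],f[0])))
g=a[2]-a[3];print('ydir',np.degrees(np.arctan2(g[1],g[0])))
print('carton',pix2plane('top',t([(212,288),(325,262),(228,348),(337,328)]),.049))
print('knob',pix2plane('top',t([(124,297)]),.106), pix2plane('side',s([(375,205)]),.106))
print('side carton',pix2plane('side',s([(360,262),(440,262)]),.049))
print('side roof',pix2plane('side',s([(127,140),(625,150)]),.064))
print('side roof back',pix2plane('side',s([(122,78),(565,84)]),.064))
```

```text
roof FL,FR,BL,BR, pivot
 [[ 0.577  -0.2582  0.064 ]
 [ 0.3738 -0.2921  0.064 ]
 [ 0.5834 -0.3154  0.064 ]
 [ 0.3799 -0.3473  0.064 ]
 [ 0.5633 -0.1774  0.064 ]]
0.2060000563242945 0.05760682863340457 ydir ang 9.463055239781559
ydir 8.907729441276075
carton [[ 0.473  -0.2098  0.049 ]
 [ 0.489  -0.2721  0.049 ]
 [ 0.4403 -0.2188  0.049 ]
 [ 0.4529 -0.2787  0.049 ]]
knob [[ 0.4594 -0.1543  0.106 ]] [[ 0.4619 -0.1596  0.106 ]]
side carton [[ 0.4721 -0.2098  0.049 ]
 [ 0.441  -0.2159  0.049 ]]
side roof [[ 0.5747 -0.2602  0.064 ]
 [ 0.3753 -0.2919  0.064 ]]
side roof back [[ 0.5859 -0.31    0.064 ]
 [ 0.4044 -0.3413  0.064 ]]
```

apply_moves --pt "16 24.2 -2 0 0 9.6 0.2" --pt "16 24.2 -2 0 0 9.6 0.2" --pt "16 24.2 -2 0 0 9.6 0.2" --pt "16 24.2 -2 0 0 9.6 0.2" --pt "16 24.2 -2 0 0 9.6 0.2" --pt "16 24.2 -2 0 0 9.6 0.2" --pt "16 24.2 -2 0 0 9.6 0.2" --pt "16 24.2 -2 0 0 9.6 0.2" --pt "16 24.2 -2 0 0 9.6 0.2" --pt "16 24.2 -2 0 0 9.6 0.2" --pt "16 24.2 -2 0 0 9.6 0.2" --pt "16 24.2 -2 0 0 9.6 0.2" --pt "16 24.2 -2 0 0 9.6 0.2" --pt "16 24.2 -2 0 0 9.6 0.2" --pt "0 0 0 0 0 0 0.2" --grip_force 20

```text
time: 2.02
ee_pos: [0.4611, -0.1564, 0.2197]
tcp_rot: [180.0, -0.1, 160.1]
wrist_force: [0.3, -0.4, 0.1]
opening: 0.0682
```

Run:
```python
from h import *
o=get_obs(); print(o)
cv2.imwrite("pics/wrist1.png",camera('wrist')[:,:,::-1])
print(proj('wrist',[[.4607,-.157,.106],[.556,-.1807,.064],[.4567,-.2143,.049]],o))
print(pix2plane('top',[[296,245],[286,251],[305,240],[256,269],[303,294],[378,299]],[.045,.045,.045,.07,0,0]))
```

```text
{'time': 2.025, 'q': array([-1.87439690e+01, -4.09592736e+00, -2.22705891e+00,  9.19249446e+01,
        9.37916935e-03,  1.19386745e+00]), 'qd': array([-2.09265263, -0.64223873, -0.11760025,  0.43908606, -0.69805983,
        3.19865394]), 'joint_efforts': array([  1.46709904, -41.93469286,  47.00095296,  -0.18488437,
         0.16142197,  -0.8103453 ]), 'ee_pos': array([ 0.46112582, -0.15643067,  0.21972718]), 'tcp_rot': array([ 1.79991791e+02, -5.62593808e-02,  1.60062163e+02]), 'wrist_force': array([ 0.29409047, -0.42105177,  0.09776951]), 'torque': array([-0.0464852 ,  0.04426747, -0.0029908 ]), 'opening': 0.06815808375517057}
[[321.67561161 234.21550333]
 [334.86660206 335.23662436]
 [249.31414932 230.4449962 ]]
[[ 0.48606608  0.08048021  0.045     ]
 [ 0.46880344  0.1071111   0.045     ]
 [ 0.50054326  0.05641591  0.045     ]
 [ 0.41493625  0.18375984  0.07      ]
 [ 0.35565247  0.05832492  0.        ]
 [ 0.347412   -0.15044079  0.        ]]
```

View pics/wrist1.png

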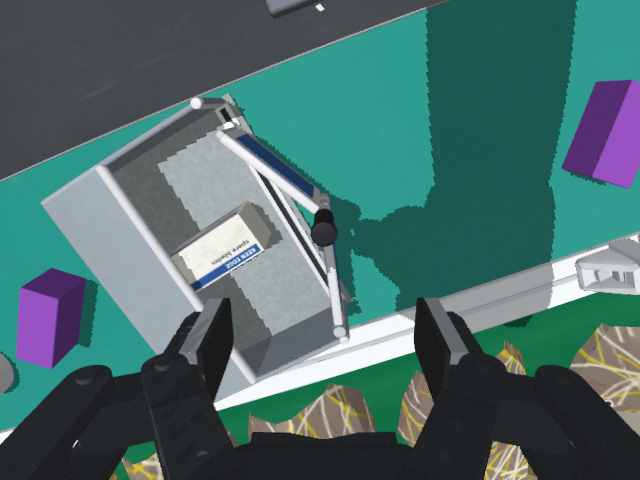

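Run:
```python
from h import *
np.set_printoptions(precision=4,suppress=True)
o=get_obs()
print(pix2plane('wrist',[[323,233],[339,331],[247,205],[264,243],[192,288],[98,167],[253,379],[326,300]],[.106,.064,.049,.049,.049,.064,.064,.0],o))
piv=np.array([.556,-.1807])
ex=np.array([.158,-.987]);ey=np.array([.987,.158])
for a in [.41,.6,.8,1.0,1.2,1.4]:
    k=piv-.095*np.sin(a)*ex-.095*np.cos(a)*ey
    t=-np.cos(a)*ex+np.sin(a)*ey
    print(a,k,np.degrees(np.arctan2(t[1],t[0])))
```

```text
[[ 0.4599 -0.1568  0.106 ]
 [ 0.5531 -0.1776  0.064 ]
 [ 0.4372 -0.209   0.049 ]
 [ 0.4694 -0.2086  0.049 ]
 [ 0.4848 -0.2779  0.049 ]
 [ 0.3725 -0.2935  0.064 ]
 [ 0.5721 -0.2595  0.064 ]
 [ 0.5553 -0.1888  0.    ]]
0.41 [ 0.464  -0.1571] 75.60353537826028
0.6 [ 0.4701 -0.1401] 64.71733727077462
0.8 [ 0.4799 -0.1239] 53.25818136815816
1.0 [ 0.4927 -0.1099] 41.7990254655417
1.2 [ 0.508  -0.0987] 30.33986956292524
1.4 [ 0.5253 -0.0909] 18.88071366030878
```

apply_moves --pt "0 0 -32 0 0 0 0.2" --pt "0 0 -32 0 0 0 0.2" --pt "0 0 -32 0 0 0 0.2" --pt "0 0 -30 0 0 0 0.2" --pt "0 0 0 0 0 0 0.72" --pt "0 0 0 0 0 0 0.72" --pt "0 0 0 0 0 0 0.72" --pt "0 0 0 0 0 0 0.72"

```text
time: 3.08
ee_pos: [0.4611, -0.1579, 0.0952]
tcp_rot: [-180.0, 0.1, 159.9]
wrist_force: [0.3, 0.3, -0.9]
opening: 0.0237
```

Run:
```python
from h import *
cv2.imwrite("pics/wrist2.png",camera('wrist')[:,:,::-1])
```

```text
(no output)
```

View pics/wrist2.png

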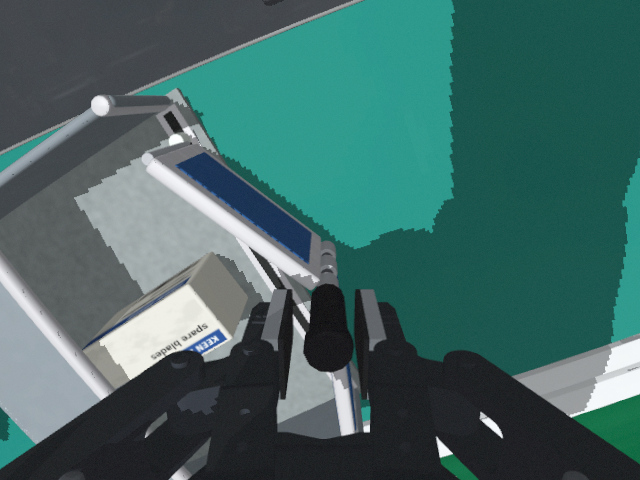

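The knob stands between the pads at about (328,330), caged with a small gap on each side. Now I'll sweep the arc, in segments.

apply_moves --pt "3 10 0 0 0 -2 0.72" --pt "4 9 0 0 0 -4 0.72" --pt "4.5 8.5 0 0 0 -5 0.72" --pt "5 8 0 0 0 -5 0.72" --pt "6 7.5 0 0 0 -6 0.72" --pt "6.5 6.5 0 0 0 -6 0.72" --pt "7.5 6 0 0 0 -6 0.72" --pt "8 5 0 0 0 -6 0.72" --pt "0 0 0 0 0 0 0.72"

```text
time: 4.25
ee_pos: [0.5055, -0.0969, 0.0944]
tcp_rot: [180.0, 0.0, 120.0]
wrist_force: [0.0, 0.4, 1.1]
opening: 0.0236
```

Run:
```python
from h import *
cv2.imwrite("pics/wrist3.png",camera('wrist')[:,:,::-1])
```

```text
(no output)
```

View pics/wrist3.png

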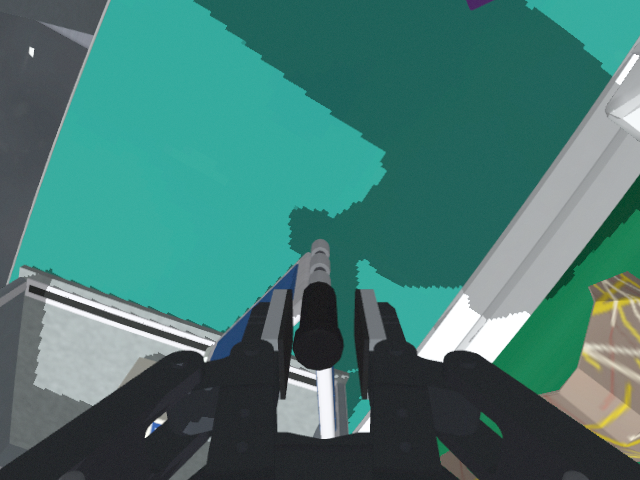

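apply_moves --pt "8.5 4.5 0 0 0 -5 0.72" --pt "9 3.5 0 0 0 -5 0.72" --pt "3 1 0 0 0 0 0.72" --pt "2 0.7 0 0 0 0 0.72" --pt "0 0 0 0 0 0 0.72"

```text
time: 4.92
ee_pos: [0.5276, -0.0876, 0.0943]
tcp_rot: [180.0, 0.0, 110.0]
wrist_force: [0.2, 0.1, -0.5]
opening: 0.024
```

apply_moves --pt "2 0.6 0 0 0 0 0.72" --pt "1 0.3 0 0 0 0 0.72" --pt "0 0 0 0 0 0 0.72"

```text
time: 5.3
ee_pos: [0.5282, -0.0874, 0.0941]
tcp_rot: [-179.7, -0.0, 109.9]
wrist_force: [-13.7, -4.9, 6.0]
opening: 0.0236
```

apply_moves --pt "-6 -2 0 0 0 0 0.72" --pt "0 0 0 0 0 0 0.65" --pt "0 0 0 0 0 0 0.6" --pt "0 0 30 0 0 0 0.6" --pt "0 0 50 0 0 0 0.5" --pt "-10 -20 40 0 0 0 0.4" --pt "-15 -40 10 0 0 0 0.3" --pt "-15 -40 0 0 0 0 0.25" --pt "0 0 0 0 0 0 0.25"

```text
time: 6.42
ee_pos: [0.4841, -0.1906, 0.2245]
tcp_rot: [180.0, 0.0, 109.7]
wrist_force: [-0.6, 0.6, 0.6]
opening: 0.0642
```

Run:
```python
from h import *
o=get_obs()
cv2.imwrite("pics/wrist4.png",camera('wrist')[:,:,::-1])
a=camera('top')[:,:,::-1]; cv2.imwrite("pics/top4.png",a)
cv2.imwrite('pics/top4c.png',cv2.resize(a[195:310,350:470],None,fx=5,fy=5,interpolation=cv2.INTER_CUBIC))
a=camera('side')[:,:,::-1]; cv2.imwrite("pics/side4.png",a)
cv2.imwrite('pics/side4c.png',cv2.resize(a[165:240,290:400],None,fx=7,fy=7,interpolation=cv2.INTER_CUBIC))
```

```text
(no output)
```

View pics/wrist4.png

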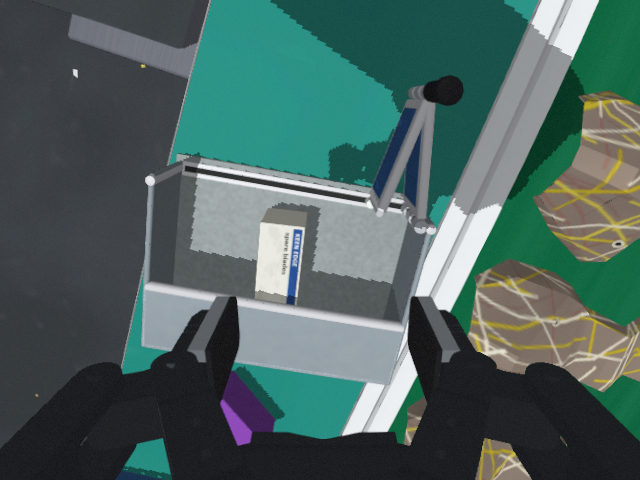

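View pics/side4c.png

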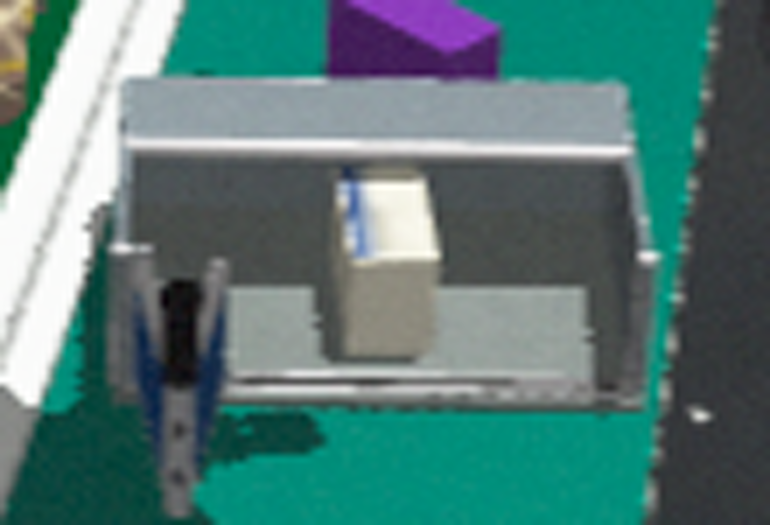

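View pics/top4c.png

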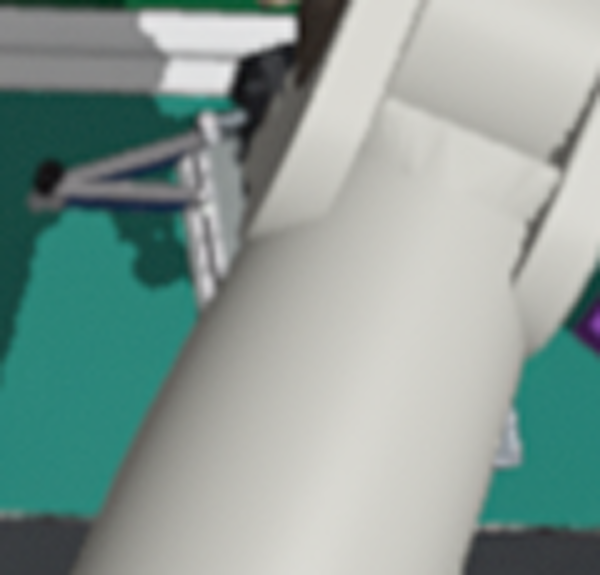

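Run:
```python
from h import *
np.set_printoptions(precision=4,suppress=True)
o=get_obs()
im=cv2.imread('pics/wrist4.png');cv2.imwrite('pics/w4c.png',cv2.resize(im[190:320,230:340],None,fx=5,fy=5)[:600])
p=pix2plane('wrist',[[260,222],[304,228],[256,298],[297,304],[446,90],[151,286],[404,326]],[.049]*4+[.106,.064,.064],o);print(p)
print(np.linalg.norm(p[1]-p[0]))
d=(p[1]-p[0]);print(np.degrees(np.arctan2(d[1],d[0])));d=(p[2]-p[0]);print(np.degrees(np.arctan2(d[1],d[0])));d=(p[3]-p[1]);print(np.degrees(np.arctan2(d[1],d[0])))
k=p[4,:2]-[.554,-.1795];ex=np.array([.158,-.987]);ey=np.array([.987,.158]);print(np.linalg.norm(k),np.arctan2(-k@ex,-k@ey))
```

```text
[[ 0.4422 -0.2149  0.049 ]
 [ 0.4755 -0.208   0.049 ]
 [ 0.4582 -0.2779  0.049 ]
 [ 0.4915 -0.2716  0.049 ]
 [ 0.5211 -0.0846  0.106 ]
 [ 0.3782 -0.2884  0.064 ]
 [ 0.5762 -0.2535  0.064 ]]
0.03401823865639464
11.774125859683853
-75.72904474009174
-75.93490917738355
0.10041882590439147 1.3955358568803231
```

View pics/w4c.png

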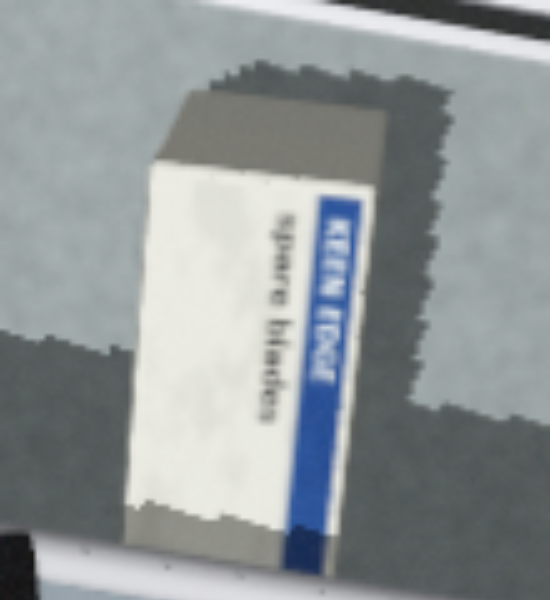

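apply_moves --pt "-11 -24 0 0 0 -3 0.25" --pt "-10 -23 0 0 0 -3 0.25" --pt "0 0 -40 0 0 0 0.25" --pt "0 0 -50 0 0 0 0.25" --pt "0 0 -50 0 0 0 0.25" --pt "0 0 -25 0 0 0 0.25" --pt "0 0 0 0 0 0 0.25"

```text
time: 7.45
ee_pos: [0.4629, -0.234, 0.0574]
tcp_rot: [-179.8, -0.2, 104.0]
wrist_force: [0.3, -0.0, -0.5]
opening: 0.064
```

Run:
```python
from h import *
cv2.imwrite("pics/wrist5.png",camera('wrist')[:,:,::-1])
```

```text
(no output)
```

View pics/wrist5.png

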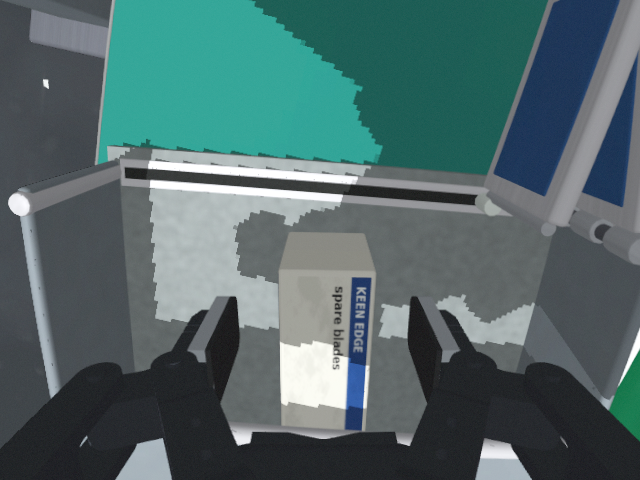

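apply_moves --pt "0 -3 -15 0 0 0 0.25" --pt "0 0 -14 0 0 0 0.25" --pt "0 0 0 0 0 0 0.4" --pt "0 0 0 0 0 0 0.6" --pt "0 0 0 0 0 0 0.7" --pt "0 0 0 0 0 0 0.75" --pt "0 0 0 0 0 0 0.75" --grip_force 40

```text
time: 8.38
ee_pos: [0.4638, -0.2387, 0.0306]
tcp_rot: [180.0, 0.0, 103.9]
wrist_force: [0.2, -0.2, 2.2]
opening: 0.0344
```

apply_moves --pt "0 0 4 0 0 0 0.75" --pt "0 0 0 0 0 0 0.75" --pt "-2 10 0 0 0 0 0.75" --pt "-2 15 0 0 0 0 0.75" --pt "-1 10 1 0 0 0 0.75" --pt "0 0 0 0 0 0 0.75"

```text
time: 9.12
ee_pos: [0.4587, -0.2026, 0.0355]
tcp_rot: [180.0, 0.0, 104.0]
wrist_force: [0.3, 0.2, -0.8]
opening: 0.0348
```

Run:
```python
from h import *
cv2.imwrite("pics/wrist6.png",camera('wrist')[:,:,::-1])
```

```text
(no output)
```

View pics/wrist6.png

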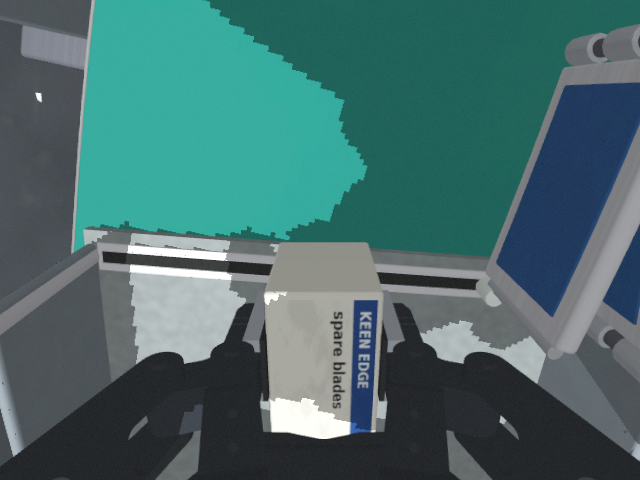

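apply_moves --pt "0 0 12 0 0 0 0.75" --pt "0 4 13 0 0 0 0.75" --pt "-4 20 0 0 0 0 0.75" --pt "-7 28 0 0 0 0 0.75" --pt "-8 30 0 0 0 0 0.75" --pt "-8 30 0 0 0 0 0.75" --pt "-7 28 0 0 0 0 0.75" --pt "-6 24 0 0 0 0 0.75" --pt "-5 19 -5 0 0 0 0.75" --pt "0 0 -12 0 0 0 0.75" --pt "0 0 -10 0 0 0 0.75" --pt "0 0 0 0 0 0 0.75" --pt "0 0 0 0 0 0 0.75"

```text
time: 10.8
ee_pos: [0.4137, -0.021, 0.0333]
tcp_rot: [-180.0, -0.0, 103.8]
wrist_force: [0.3, 0.6, -1.0]
opening: 0.0346
```

Run:
```python
from h import *
cv2.imwrite("pics/wrist7.png",camera('wrist')[:,:,::-1])
```

```text
(no output)
```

View pics/wrist7.png

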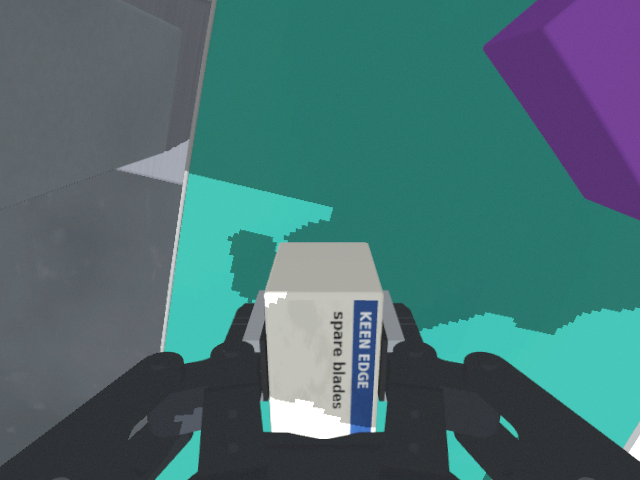

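Clear of the purple box and the table edge. I'll lower about 6.5 mm and look at the force.

apply_moves --pt "0 0 -3 0 0 0 0.75" --pt "0 0 -2.5 0 0 0 0.75" --pt "0 0 -1 0 0 0 0.75" --pt "0 0 0 0 0 0 0.75"

```text
time: 11.35
ee_pos: [0.4136, -0.0206, 0.0268]
tcp_rot: [-180.0, -0.0, 103.9]
wrist_force: [-1.0, -0.7, -2.0]
opening: 0.0349
```

apply_moves --pt "0 0 -0.5 0 0 0 0.75" --pt "0 0 -0.5 0 0 0 0.75" --pt "0 0 0 0 0 0 0.75"

```text
time: 11.72
ee_pos: [0.4137, -0.0206, 0.0266]
tcp_rot: [180.0, 0.0, 103.9]
wrist_force: [-4.3, -0.3, 8.1]
opening: 0.0342
```

apply_moves --pt "0 0 0.5 0 0 0 0.55" --pt "0 0 0 0 0 0 0.4" --pt "0 0 0 0 0 0 0.3" --pt "0 0 0 0 0 0 0.25" --pt "0 0 20 0 0 0 0.25" --pt "0 0 40 0 0 0 0.25" --pt "0 0 50 0 0 0 0.25" --pt "0 0 50 0 0 0 0.25" --pt "-20 -40 20 0 0 0 0.25" --pt "-30 -50 0 0 0 0 0.25" --pt "-30 -50 0 0 0 0 0.25" --pt "0 0 0 0 0 0 0.25"

```text
time: 13.22
ee_pos: [0.3319, -0.1633, 0.2065]
tcp_rot: [180.0, 0.0, 103.5]
wrist_force: [1.0, 0.9, -0.6]
opening: 0.0643
```

Run:
```python
from h import *
o=get_obs()
a=camera('top')[:,:,::-1]; cv2.imwrite("pics/top8.png",a)
a=camera('side')[:,:,::-1]; cv2.imwrite("pics/side8.png",a)
cv2.imwrite('pics/side8c.png',cv2.resize(a[165:290,270:400],None,fx=4.5,fy=4.5,interpolation=cv2.INTER_CUBIC))
cv2.imwrite("pics/wrist8.png",camera('wrist')[:,:,::-1])
```

```text
(no output)
```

View pics/side8c.png

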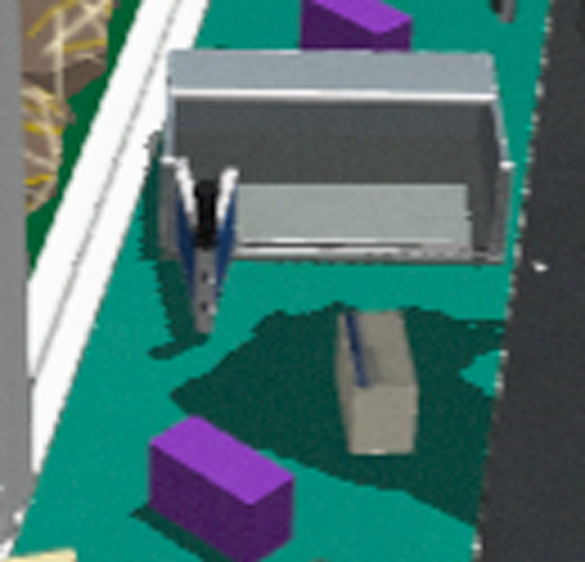

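View pics/top8.png

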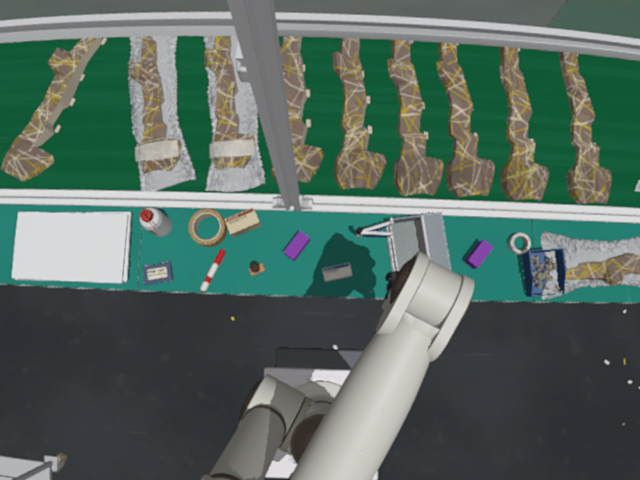

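View pics/wrist8.png

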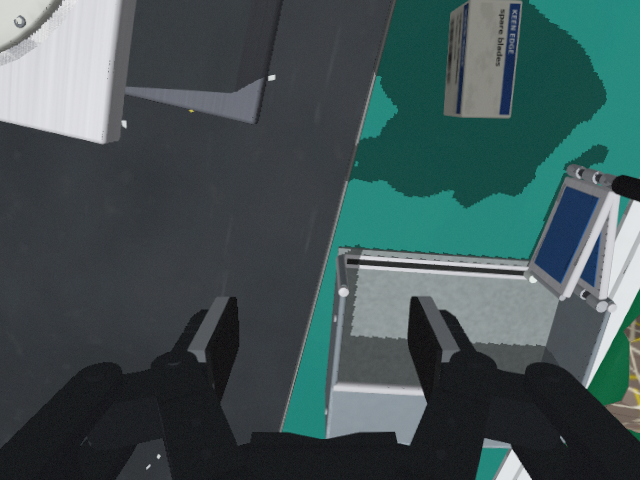

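Run:
```python
from h import *
o=get_obs()
p=pix2plane('wrist',[[446,115],[511,118],[570,180],[620,187]],[.045,.045,.064,.09],o)
q=p[:,:2]-[.462,-.195]; print(p); print('cubby x,y',q@np.array([.158,-.987]),q@np.array([.987,.158]))
p=pix2plane('side',[[270+337/4.5,165+312/4.5],[270+405/4.5,165+312/4.5],[270+415/4.5,165+385/4.5]],.045);q=p[:,:2]-[.462,-.195]; print(q@np.array([.158,-.987]))
a=cv2.imread('pics/top0.png').astype(int);b=cv2.imread('pics/top8.png').astype(int)
d=np.abs(a-b).max(2)[205:292,0:320]; print((d>60).sum())
print(job_done())
```

```text
[[ 0.39762594 -0.07280851  0.045     ]
 [ 0.44230233 -0.06307425  0.045     ]
 [ 0.48883669 -0.09206948  0.064     ]
 [ 0.50601193 -0.08694351  0.09      ]]
cubby x,y [-0.1307741  -0.13332295 -0.09735223 -0.09969787] [-0.04423094  0.00140267  0.04275083  0.0605127 ]
[-0.13145498 -0.13021236 -0.19990414]
109
the job is handed in; nothing more can be done
None
```

The blue door is folded right back, and the cream carton stands upright on the green table in front of the cubby. I handed the job in at about 13.4 s of the 48 s allowed.

- **Door:** I pushed the knob along its arc with the fingers caged round it until it met the stop, at about 15 N. An image afterwards put the door angle at 1.396 rad, against the stop's 1.40. The last pictures show it still folded.
- **Carton:** I gripped it across its 35 mm width at 40 N, lifted it about 4 mm, drew it clear of the roof and out through the doorway, and set it down. I then backed the arm away.
- **Clearance:** The carton's rear edge is about 130 mm in front of the track (two cameras agree). The folded leaves and knob reach about 100 to 105 mm, so there is a margin of about 25 to 30 mm.
- **Other things on the table:** Comparing the first and last top views over the area that holds the listed bystanders, only 109 pixels differ noticeably. I saw nothing moved. I did not locate those pixels, so they may be noise or the arm's changed shadow.
- **Disagreements:** In the final wrist view the carton's rear edge came out about 46 mm wide, not 35 mm. I think I picked a lower corner by mistake, because the side view's rear edge agrees with where I set it down. The knob's measured arc radius was 100 mm against the stated 95 mm, a larger gap than the 2 mm calibration error alone would explain.

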